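# Dry-fit an aerosol sampling line on its assembly board in order of flow

### The job

Lay out the sampling line on the assembly board, ready for tubing: seat the pale blue capsule filter lengthwise in the middle of the cradle next to the brass inlet fitting and the white zero filter likewise in the cradle next to the black and blue outlet fitting. Lay the tee flat in the middle of the pedestal between them, its straight run along the row and its branch pointing back to the round pad, and behind it lay the gauge dial up in the middle of that pad with its brass stem pointing at the tee. Leave the sample vials standing where they are.

Things in the scene. Friction and masses are not known exactly. Their poses are not given: they have to be found in the camera images.
- board: fixed T-shaped grey plate, row 60 (x) x 364 (y) x 8 mm, wing behind. Origin: row centre, on the bench; x to the wing, away from the robot; y left along the row. On it, orange: two like filter cradles at y = +92 and -92 mm (V saddles along y, 36 mm wide, lips 24 mm high); tee pedestal, black top 52 x 56 at x = 10, 31 mm high; round gauge pad, black top 54 wide at x = 103, 26 mm high
- inlet: inlet bulkhead: plain aluminium bracket 44 mm wide, 50 mm high, with a brass hose fitting through it, fixed across one end of the board's row, at y = +170 or -170 mm of the board (the end changes). The fitting stands out 13 mm either side. Origin: centre of its foot on the 8 mm plate, axes as the board's
- outlet: outlet bulkhead: black bracket of the same size with a black push-in fitting with bright blue collars, fixed on the board across the other end of the row. Origin and axes as for the inlet
- capsule: pale blue capsule filter lying on the bench in front (not the like one far back behind the laptop): round body 46 mm in diameter (49 at a rib round its middle), 46 mm long, a tail at each end, 94 mm over all, 45 g. Origin: under its middle, 22 mm below its axis; y is its long axis, z up; ends alike. Seated in a cradle its origin is 19 mm above the bench
- zero_filter: white zero filter lying on the bench, more slender: round body 37 mm in diameter (40 at the rib), 66 mm long, a tail at each end, 114 mm over all, 35 g. Origin: under its middle, 18 mm below its axis; y is its long axis, z up; ends alike. Seated in a cradle its origin is 18 mm above the bench
- tee: push-in tee fitting, black with blue collars, lying flat, 36 (x) x 47 (y) x 14 (z) mm, 22 g. Origin: underside, middle of that outline. The straight run lies along y, its axis at x = -11.5 mm; the branch points along +x and ends at about x = +17 mm
- gauge: round pressure gauge lying on its back, white dial up, case 51 mm in diameter and 24 mm high, 120 g, with a brass stem pointing along its own -x. Origin: underside, middle of the 74 mm outline: the case's centre is at x = +11 mm, the stem's tip at x = -37 mm
- vial_brown: sample vial with a brown content and a black cap, 26 mm in diameter, 54 mm high, standing loose among the parts. Origin: centre of its underside, z up
- vial_red: sample vial with a red cap, same size, standing loose among the parts. Origin: centre of its underside, z up
- vial_white: sample vial with a white cap, same size, standing loose among the parts. Origin: centre of its underside, z up
Things that resemble listed ones, but are neither listed nor needed, are in the scene too. There is more than one size of the vial_white; the job needs the smaller.

How it is judged (in metres and radians):
At the end, for the whole second after the job is handed in: Capsule level in the inlet-side cradle, zero filter in the outlet-side one (along the row, 10 to 12 mm, 0.2 rad); tee flat on the pedestal (10 mm), branch to the gauge; gauge dial up on its pad (12 mm), stem to the tee (both 0.25 rad); all at rest; vials upright within 20 mm of their starts (horizontal distance between capsule and inlet between 0.066 and 0.09 m and x of capsule in the frame of board between -0.01 and 0.01 m and height (world z) of capsule between 0.012 and 0.026 m and angle between the y axis of each of capsule, zero_filter and the y axis of board, either way round below 0.2 rad and angle between capsule's own y axis and vertical between 1.45 and 1.69 rad and horizontal distance between zero_filter and outlet between 0.066 and 0.09 m and x of zero_filter in the frame of board between -0.01 and 0.01 m and height (world z) of zero_filter between 0.012 and 0.026 m and angle between zero_filter's own y axis and vertical between 1.45 and 1.69 rad and x of tee in the frame of board between 0.0015 and 0.0215 m and y of tee in the frame of board between -0.01 and 0.01 m and height (world z) of tee between 0.028 and 0.034 m and angle between each of tee, gauge's own z axis and vertical below 0.1 rad and angle between the x axis of each of tee, gauge and the x axis of board, either way round below 0.25 rad and x of gauge in the frame of tee above 0.05 m and x of gauge in the frame of board between 0.08 and 0.104 m and y of gauge in the frame of board between -0.012 and 0.012 m and height (world z) of gauge between 0.023 and 0.029 m and x of tee in the frame of gauge below -0.05 m and linear speed of each of capsule, zero_filter, tee, gauge below 0.01 m/s and distance of each of vial_brown, vial_red, vial_white from where it was at the start of the episode below 0.02 m and angle between each of vial_brown, vial_red, vial_white's own z axis and vertical below 0.15 rad); the robot touches nothing.
It fails at once if a sample vial is knocked over (angle between any of vial_brown, vial_red, vial_white's own z axis and vertical above 0.6 rad).
It also fails if it takes over 112 s, if anything falls off the work surface, if the arm or the gripper's body presses on something with over 40 N, if the wrist force passes 120 N, or if a joint passes its speed limit or range.

### The arm

A 6-joint arm with a two-finger parallel gripper is mounted at the origin on a cart in front of the work surface, level with it; the furniture and walls round the work are solid. World frame = base frame: x ahead of the robot, y to its left, z up, the work surface at z = 0. Lengths are in mm, angles in rad, forces in N, time in s.
With the tool pointing down it reaches from about 325 to 900 mm from the base axis. Payload 3.5 kg.
Tool frame: the origin (TCP) lies on the centre line of the jaws, within the pads' length; the fingertips stand 22 mm ahead of it and the grasp point (between the pads) lies 3 mm ahead of it; z points along the fingers, y is the line along which they close (so a half turn about z gives the same grasp; the last joint's range is limited). The gripper opens to 85 mm and grips with 20 to 120 N. Pads are 22 mm wide; open, the fingers measure 114 mm over their backs; the gripper's body (76 mm by 85 mm) begins 54 mm behind the grasp point. The pads swing forward as they close: fully open they stand 13 mm farther back than shut.
Start: joints at [-1.395, 0.276, -0.026, 1.268, 0, 1.467], TCP at [171.989, -600.867, 253.313] pointing down, gripper open.
Joint ranges: [-3.12, 3.12], [-0.85, 1.88], [-1.08, 1.24], [-1.95, 2.15], [-1.57, 1.53], [-3.14, 3.14]. Speed limits (rad/s): [2.57, 2.57, 3.14, 3.14, 3.14, 3.14].

### API

Orientations are given as a unit quaternion [w, x, y, z].
In Python, from bench import robot gives the robot as it stands. Calls block until the motion is done:
- robot.move_to(position, orientation): joint-space move of the TCP to a pose.
- robot.move_straight(position, orientation=None, speed=150): straight line of the TCP; orientation=None keeps the orientation; speed is the mean speed in mm/s.
- robot.goto_joints(angles): joint-space move.
- robot.grip(opening): opening from 0.0 (shut) to 1.0 (fully open); the grip force is fixed at half the most; returns when the fingers have stopped.
- robot.hold(seconds).
- robot.inverse_kinematics(position, orientation): joint angles nearest the present ones, or None.
- robot.capture(name): name is "scene" or "top" or "wrist"; returns (picture, depth): 480x640x3 uint8, red, green, blue; 480x640 float32, mm along the optical axis (not along the pixel's ray), 0 where there is no reading.
- robot.camera_model(name): a dict with "intrinsics" (3x3 intrinsics, pixels), "pose" (4x4, takes a point from camera to world coordinates). Camera axes: x right, y down, z forward; pixel columns grow to the right and rows downward; lengths in mm; the calibration is good to about 2 mm. A picture is of the moment at which its call begins: read the wrist's pose just before it. camera_model takes no time and is no camera call; for the wrist camera it gives the pose at the moment of the call.
A pose or a line that the arm cannot do raises robot.PlanningError and nothing moves.
- robot.sign_off(): hands the job in; it is judged then, once.
Readings, each from a call of its own:
- robot.get_t(): time.
- robot.get_qpos(): joint angles.
- robot.get_qvel(): joint speeds.
- robot.get_tau(): joint torques, N m.
- robot.get_tool_pos(): TCP position.
- robot.get_eef_rot(): TCP orientation.
- robot.get_force(): force on the tool from outside, world axes, zero at the start.
- robot.get_torque(): the same for the moment, N m.
- robot.get_grip_width(): opening from 0.0 (shut) to 1.0 (fully open).
- robot.get_grip_force(): force on a finger pad.
Only numpy, scipy, OpenCV 4.12 (cv2) and the standard library are available. Lean on these libraries where they do the work, as an engineer would, in place of code of your own. Each camera call takes 0.05 s, during which the arm holds its last target. There are 200 camera calls.

## Working session

There is one attempt and no reset: what is moved stays moved. The work goes in short steps, each a Python script; the robot and the scene stay as the last script left them, time stands still between calls to the robot, and variables do not carry over. Pictures are saved under pics/ and viewed, at most 14 in all, crops included, and the job is handed in when it is done.

```bash
ls; mkdir -p pics
python3 - <<'E'
from bench import robot
import cv2,numpy as np
for n in("scene","top"):
    p,d=robot.capture(n); cv2.imwrite(f"pics/{n}0.png",p[:,:,::-1]); np.save(f"pics/{n}0.npy",d)
    m=robot.camera_model(n); print(n,np.round(m["intrinsics"],1).tolist(),np.round(m["pose"],3).tolist())
print(robot.get_t(),robot.get_eef_rot())
E
```

```text
pics
scene [[505.2, 0.0, 326.2], [0.0, 505.2, 230.9], [0.0, 0.0, 1.0]] [[0.631, -0.356, 0.69, -180.26], [-0.776, -0.278, 0.566, -738.334], [-0.01, -0.892, -0.451, 575.968], [0.0, 0.0, 0.0, 1.0]]
top [[575.8, 0.0, 310.7], [0.0, 575.8, 242.9], [0.0, 0.0, 1.0]] [[-0.021, -0.989, 0.15, 378.859], [-1.0, 0.021, 0.002, -76.891], [-0.005, -0.15, -0.989, 1599.386], [0.0, 0.0, 0.0, 1.0]]
0.1 [-1.04421591e-03  9.90298032e-01  1.38955809e-01 -3.38334018e-05]
```

View pics/top0.png

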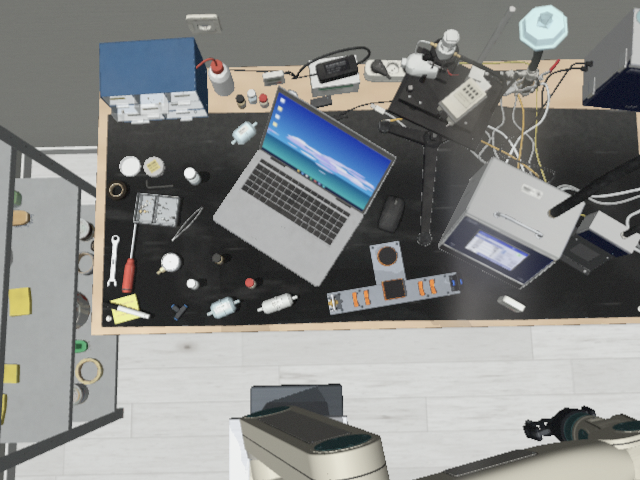

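View pics/scene0.png

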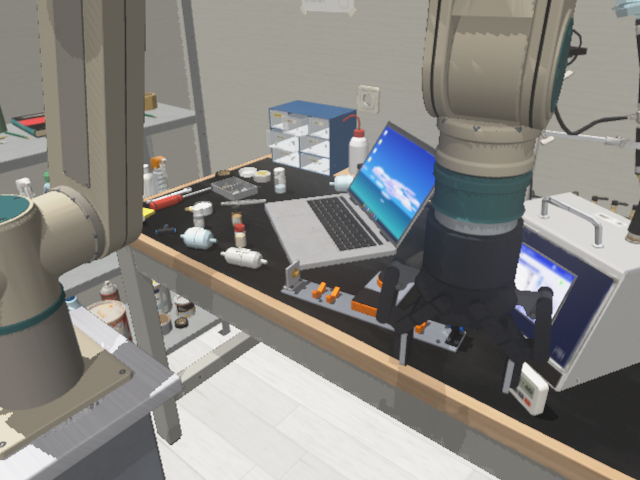

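The top view shows capsule (224,308), zero filter (278,303), tee (179,311), gauge (170,262), brown vial (218,258), red vial (250,283) and a small white-capped vial (193,284). A larger white vial is at (192,176). The board runs from (330,300) to (460,283), with brass at its left end and black/blue at its right. I'll enlarge this to confirm.

Run:
```python
import cv2,numpy as np
p=cv2.imread("pics/top0.png")
a=cv2.resize(p[235:330,100:300],None,fx=4,fy=4,interpolation=cv2.INTER_CUBIC)
b=cv2.resize(p[235:320,310:470],None,fx=2.5,fy=2.5,interpolation=cv2.INTER_CUBIC)
o=np.zeros((600,800,3),np.uint8); o[:380]=a; o[380:380+212,:400]=b
c=cv2.resize(p[150:210,110:210],None,fx=3.5,fy=3.5); o[385:385+210,430:780]=c
cv2.imwrite("pics/crop0.png",o)
```

```text
(no output)
```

View pics/crop0.png

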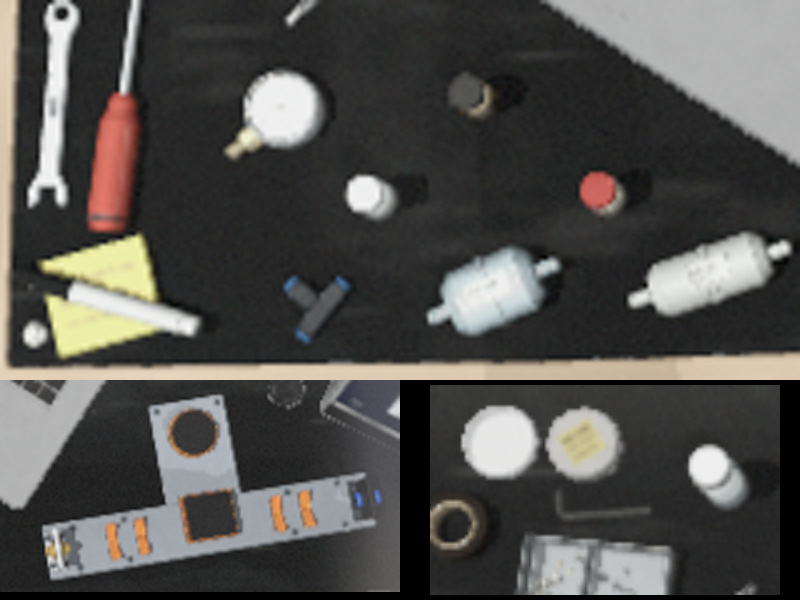

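```bash
cat > h.py <<'E'
import numpy as np,cv2
from bench import robot
from scipy.spatial.transform import Rotation as R
def ray(m,uv,z):
    """pixels (N,2) -> world points on the plane at height z"""
    uv=np.atleast_2d(np.asarray(uv,float)); K=np.array(m["intrinsics"]);T=np.array(m["pose"])
    d=(np.c_[uv,np.ones(len(uv))]@np.linalg.inv(K).T)@T[:3,:3].T
    return T[:3,3]+d*((z-T[2,3])/d[:,2])[:,None]
def down(a):
    """tool down, closing line (tool y) at world angle a; gives [w,x,y,z]"""
    y=np.array([np.cos(a),np.sin(a),0]);z=np.array([0,0,-1.]);x=np.cross(y,z)
    q=R.from_matrix(np.c_[x,y,z]).as_quat(); return np.array([q[3],*q[:3]])
def best(p,a):
    """of the two like grasps the one with less motion of the last joint"""
    c=[]
    for k in(0,np.pi):
        j=robot.inverse_kinematics(list(p),down(a+k))
        if j is not None: c.append((np.abs(np.array(j)-robot.get_qpos()).max()+0.3*abs(j[5]),a+k))
    return min(c)[1]
E
python3 - <<'E'
from h import *
m=robot.camera_model("top")
for n,uv,z in[("cap",(223.5,307.5),22),("zero",(277.5,303.5),18),("tee",(179,311),7),("gauge",(171,262),24),("brown",(217,258),54),("red",(249.5,282.5),54),("white",(191.5,283),54),("ped",(394,289),31),("pad",(387,256),26),("in",(334,301),50),("out",(455,283),50)]:
    print(n,ray(m,uv,z)[0].round(0))
w=robot.camera_model("wrist");print(np.round(w["intrinsics"],1).tolist())
T=np.eye(4);q=robot.get_eef_rot();T[:3,:3]=R.from_quat([*q[1:],q[0]]).as_matrix();T[:3,3]=robot.get_tool_pos()
print((np.linalg.inv(T)@w["pose"]).round(3))
for p in([430,200,380],[450,-180,380]):
  for k in range(-2,3):
    j=robot.inverse_kinematics(p,down(k*np.pi/4));print(p,k,None if j is None else np.round(j,2))
E
```

```text
cap [445. 167.  22.]
zero [452.  20.  18.]
tee [438. 292.   7.]
gauge [572. 312.  24.]
brown [577. 180.  54.]
red [509.  93.  54.]
white [511. 249.  54.]
ped [ 484. -298.   31.]
pad [ 576. -283.   26.]
in [ 454. -133.   50.]
out [ 496. -460.   50.]
[[420.9, 0.0, 321.3], [0.0, 420.9, 238.5], [0.0, 0.0, 1.0]]
[[-1.00000e-03 -9.61000e-01 -2.77000e-01  6.98320e+01]
 [ 1.00000e+00 -1.00000e-03  1.00000e-03 -2.21200e+00]
 [-1.00000e-03 -2.77000e-01  9.61000e-01 -1.19483e+02]
 [ 0.00000e+00  0.00000e+00  0.00000e+00  1.00000e+00]]
[430, 200, 380] -2 [ 0.3  -0.04 -0.12  1.49  0.   -2.84]
[430, 200, 380] -1 [ 0.3  -0.04 -0.12  1.49  0.    2.66]
[430, 200, 380] 0 [ 0.3  -0.04 -0.12  1.49  0.    1.87]
[430, 200, 380] 1 [ 0.3  -0.04 -0.12  1.49  0.    1.08]
[430, 200, 380] 2 [ 0.3  -0.04 -0.12  1.49  0.    0.3 ]
[450, -180, 380] -2 [-0.51 -0.02 -0.1   1.49  0.    2.63]
[450, -180, 380] -1 [-0.51 -0.02 -0.1   1.49  0.    1.84]
[450, -180, 380] 0 [-0.51 -0.02 -0.1   1.49  0.    1.06]
[450, -180, 380] 1 [-0.51 -0.02 -0.1   1.49  0.    0.27]
[450, -180, 380] 2 [-0.51 -0.02 -0.1   1.49  0.   -0.51]
```

```bash
cat >> h.py <<'E'
def snap(name):
    m=robot.camera_model("wrist"); p,d=robot.capture("wrist")
    cv2.imwrite(f"pics/{name}.png",p[:,:,::-1]); np.savez(f"pics/{name}.npz",p=p,d=d,K=m["intrinsics"],T=m["pose"])
def load(name):
    f=np.load(f"pics/{name}.npz"); return f["p"],f["d"],dict(intrinsics=f["K"],pose=f["T"])
E
python3 - <<'E'
from h import *
robot.move_to([430,-290,330],down(np.pi/2));robot.hold(.2);snap("board1");print(robot.get_t())
robot.move_to([440,165,330],down(np.pi/2));robot.hold(.2);snap("parts1");print(robot.get_t())
E
```

```text
2.2417
4.1583
```

View pics/board1.png

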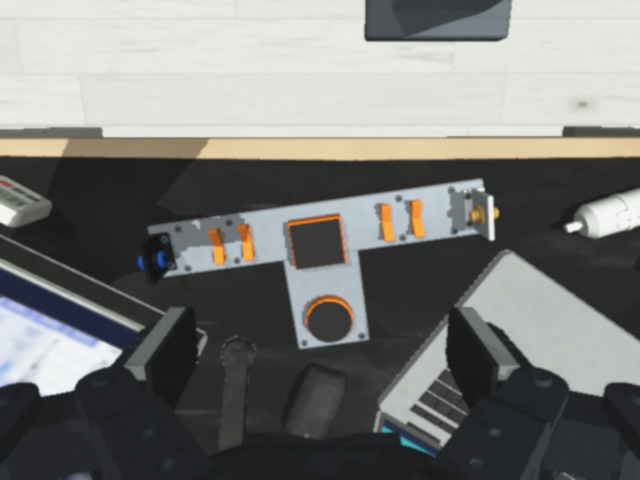

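View pics/parts1.png

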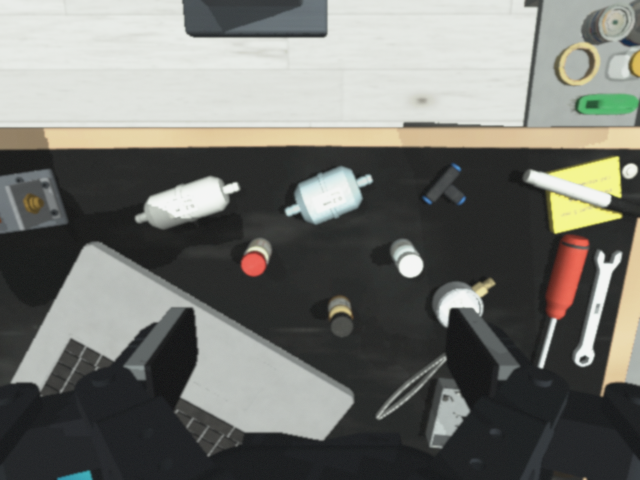

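Board view: black pedestal top centre about (318,241), pad centre about (329,320), outlet (black/blue) at left (155,258), brass inlet at right (485,212). Parts view: zero filter (190,203), capsule (329,195), tee collars (457,167), (461,202) and (425,199), gauge dial (459,305) with stem at (487,287), caps red (254,262), white (409,265) and brown (341,324). Candidates: the large white vial is out of view at top-picture (192,176), and the other blue capsule at top (244,132) is behind the laptop. The listed ones are those in front.

```bash
cat > meas.py <<'E'
from h import *
def comp(mask,roi):
    x0,y0,x1,y1=roi; k=np.zeros_like(mask); k[y0:y1,x0:x1]=mask[y0:y1,x0:x1]
    c=max(cv2.findContours(k,cv2.RETR_EXTERNAL,cv2.CHAIN_APPROX_NONE)[0],key=cv2.contourArea); return c[:,0,:]
def rect(m,c,z):
    """contour -> plane z -> min. rectangle: centre, (long,short), direction of long side"""
    w=ray(m,c,z)[:,:2].astype(np.float32); b=cv2.boxPoints(cv2.minAreaRect(w)); e=[b[1]-b[0],b[2]-b[1]]
    l=max(e,key=np.linalg.norm); return b.mean(0),sorted(np.linalg.norm(v) for v in e)[::-1],np.arctan2(l[1],l[0])%np.pi
def blob(m,mask,roi,z):
    c=comp(mask,roi);M=cv2.moments(c);return ray(m,(M["m10"]/M["m00"],M["m01"]/M["m00"]),z)[0][:2]
u8=lambda b:b.astype(np.uint8)
E
python3 - <<'E'
from meas import *
np.set_printoptions(precision=3,suppress=True)
p,d,m=load("board1");g=p.max(2).astype(int);hsv=cv2.cvtColor(p,cv2.COLOR_RGB2HSV)
dark=u8(g<70)
print("ped",rect(m,comp(dark,(284,208,350,274)),31)); c=comp(dark,(302,294,356,344))
w=ray(m,c,26)[:,:2].astype(np.float32);print("pad",cv2.minEnclosingCircle(w),rect(m,c,26))
brass=u8((hsv[...,0]>12)&(hsv[...,0]<28)&(hsv[...,1]>120)&(g>90)); blue=u8((hsv[...,0]>100)&(hsv[...,0]<125)&(hsv[...,1]>180)&(g>120))
print("brass",blob(m,brass,(465,190,505,232),38),"out",blob(m,blue,(130,230,180,285),38))
p,d,m=load("parts1");g=p.min(2).astype(int);G=p.max(2).astype(int);hsv=cv2.cvtColor(p,cv2.COLOR_RGB2HSV)
print("cap",rect(m,comp(u8(G>90),(280,155,380,232)),22));print("zero",rect(m,comp(u8(G>90),(130,168,245,236)),18))
blue=u8((hsv[...,0]>98)&(hsv[...,0]<125)&(hsv[...,1]>140)&(G>70))
for r in((448,158,472,176),(452,190,474,212),(414,188,436,210)):print("tee",blob(m,blue,r,7))
print("teebox",rect(m,comp(u8(G>48),(410,155,475,212)),7))
c=comp(u8((hsv[...,1]<50)&(G>100)),(428,278,484,332));w=ray(m,c,24)[:,:2].astype(np.float32);print("dial",cv2.minEnclosingCircle(w))
b=u8((hsv[...,1]>70)&(hsv[...,0]<35)&(G>90));print("stem",blob(m,b,(472,270,500,304),12))
for n,uv in(("red",(254,262)),("white",(409,265)),("brown",(341,324))):print(n,ray(m,uv,54)[0][:2])
# top view
p=cv2.imread("pics/top0.png")[:,:,::-1];m=robot.camera_model("top");G=p.max(2).astype(int)
print("T cap",rect(m,comp(u8(G>90),(203,294,243,322)),22));print("T zero",rect(m,comp(u8(G>90),(256,290,300,317)),18))
hsv=cv2.cvtColor(np.ascontiguousarray(p),cv2.COLOR_RGB2HSV);c=comp(u8((hsv[...,1]<40)&(G>120)),(158,250,183,274));print("T dial",cv2.minEnclosingCircle(ray(m,c,24)[:,:2].astype(np.float32)))
print("T ped",rect(m,comp(u8(G<70),(383,279,407,300)),31))
E
```

```text
ped (array([ 485.327, -293.56 ], dtype=float32), [np.float32(48.781948), np.float32(45.7293)], np.float32(1.7182276))
pad ((576.9207763671875, -280.0509948730469), 23.50971794128418) (array([ 576.848, -280.393], dtype=float32), [np.float32(45.34477), np.float32(44.5598)], np.float32(3.1401997))
brass [ 452.355 -132.41 ] out [ 498.809 -455.549]
cap (array([446.57 , 172.703], dtype=float32), [np.float32(96.16415), np.float32(49.602345)], np.float32(1.9039835))
zero (array([454.002,  25.039], dtype=float32), [np.float32(117.39504), np.float32(39.016518)], np.float32(1.8822649))
tee [419.033 306.351]
tee [454.713 315.747]
tee [453.679 277.458]
teebox (array([444.644, 302.507], dtype=float32), [np.float32(50.999172), np.float32(39.41334)], np.float32(2.4633288))
dial ((569.2052612304688, 317.22955322265625), 28.7147274017334)
stem [550.444 346.664]
red [507.385  98.871]
white [510.843 253.114]
brown [575.707 186.094]
T cap (array([446.169, 169.343], dtype=float32), [np.float32(95.41824), np.float32(48.165386)], np.float32(1.9551216))
T zero (array([453.784,  22.035], dtype=float32), [np.float32(116.43476), np.float32(39.59669)], np.float32(1.9291788))
T dial ((569.2999877929688, 318.2864074707031), 30.162460327148438)
T ped (array([ 485.419, -297.922], dtype=float32), [np.float32(50.207066), np.float32(44.542744)], np.float32(1.7138673))
```

Measurements agree: pedestal–pad spacing is 92.5 (expected 93), and the three yaw estimates give 0.145. The tee goes first, because the filter tails would otherwise block the fingers at the pedestal.

```bash
cat >> h.py <<'E'
O=np.array([475.2,-295.0]);TH=0.145
ex=np.array([np.cos(TH),np.sin(TH)]);ey=np.array([-ex[1],ex[0]])
B=lambda x,y:O+x*ex+y*ey
def choose(p,a,q,b):
    """half turn k for which pick p,a and place q,b both solve, last joint smallest"""
    c=[]
    for k in(0,np.pi):
        j=[robot.inverse_kinematics([*p,160],down(a+k)),robot.inverse_kinematics([*q,160],down(b+k))]
        if all(v is not None for v in j): c.append((max(abs(v[5]) for v in j),k))
    return min(c)[1]
def pick(p,a,z,op):
    robot.grip(op);robot.move_to([*p,150],down(a))
    robot.move_straight([*p,z+25],speed=200);robot.move_straight([*p,z],speed=60)
    f=robot.get_force();robot.grip(0.)
    w=robot.get_grip_width()*85;gf=robot.get_grip_force()
    robot.move_straight([*p,160],speed=200)
    print("down force",np.round(f,1),"width",round(w,1),"after",round(robot.get_grip_width()*85,1),"gripF",np.round(gf,1),"t",robot.get_t())
def place(q,b,z,op):
    robot.move_to([*q,160],down(b));robot.hold(.2)
    robot.move_straight([*q,z+20],speed=150);robot.move_straight([*q,z],speed=40)
    f=robot.get_force();robot.grip(op);robot.hold(.2)
    robot.move_straight([*q,z+40],speed=100);robot.move_straight([*q,170],speed=200)
    print("place force",np.round(f,1),"t",robot.get_t())
E
python3 - <<'E'
from h import *
c=np.array([444.2,301.5]);ps=.885
p=c-11.5*np.array([np.cos(ps),np.sin(ps)]); q=B(11.5-11.5,0)
k=choose(p,ps+np.pi/2,q,TH+np.pi/2);print(p,q,k)
pick(p,ps+np.pi/2+k,22,.76)
robot.hold(.1);snap("tee_held")
E
```

```text
[436.91717073 292.59997765] [ 475.2 -295. ] 0
down force [ 0.  -0.3  0.1] width 39.8 after 40.1 gripF 60.7 t 7.8
```

View pics/tee_held.png

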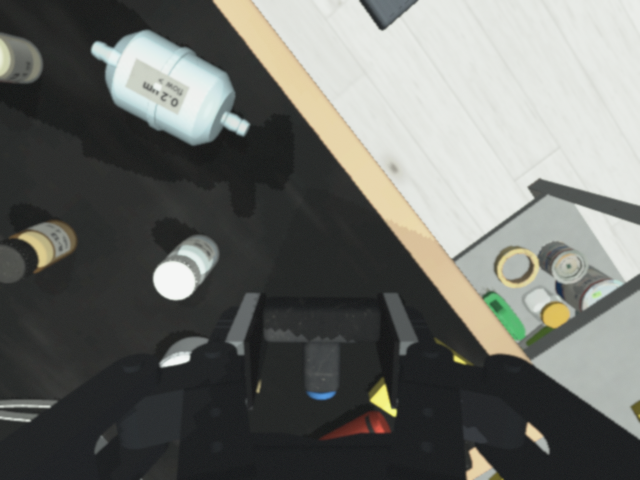

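The tee is held by its run, branch pointing down-picture at (320,370) and centred between the fingers. Placing it now.

Run:
```python
from h import *
place(B(0,0),TH+np.pi/2,53.3,.66)
# gauge
d=np.array([569.2,317.2]);ps=-1.004
q=B(103,0);k=choose(d,ps+np.pi/2,q,TH+np.pi/2)
pick(d,ps+np.pi/2+k,21,.8)
print(k);robot.hold(.1);snap("gauge_held")
```

```text
place force [-1.7  0.8  5.1] t 13.2333
down force [0.2 0.5 0.4] width 49.1 after 49.3 gripF 62.7 t 18.1
0
```

View pics/gauge_held.png

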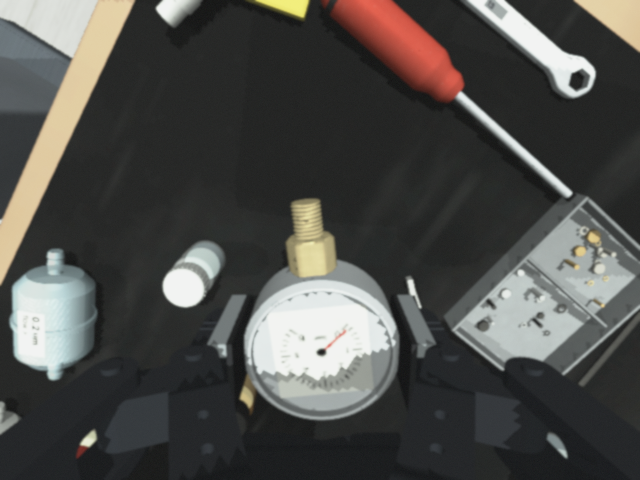

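The gauge is held level with its dial up, centre (321,352) and stem tip (306,203), so it is slightly yawed. I'll correct for that from the picture.

Run:
```python
from h import *
p,d,m=load("gauge_held")
a=-1.004+np.pi/2
tx=np.array([np.sin(a),-np.cos(a)]);ty=np.array([np.cos(a),np.sin(a)])   # tool x,y in world
t=np.array(robot.get_tool_pos()[:2])
loc=lambda uv,z:(lambda v:np.array([v@tx,v@ty]))(ray(m,uv,z)[0][:2]-t)
s1,s2=loc((311,255),151),loc((306,205),151);c=loc((321,352),163)
print(robot.get_tool_pos(),"tip",s2,"hex",s1,"case",c)
st=s2-c; st2=s2-s1; print(np.arctan2(st[1],st[0]),np.arctan2(st2[1],st2[0]),np.linalg.norm(st))
```

```text
[567.72464163 316.55027818 157.58238738] tip [-46.83915715  -4.75679379] hex [-30.80685818  -3.35426255] case [-3.573976   -0.16659589]
-3.0358935513885674 -3.054333195982723 43.50799715415258
```

Run:
```python
from h import *
place(B(105,0),TH+np.pi/2-.1,48,.74)
p=np.array([446.6,172.7]);ax=1.904;q=B(0,92)
k=choose(p,ax+np.pi/2,q,TH+np.pi);k2=0
print(k,robot.get_t())
robot.move_to([430,-290,330],down(np.pi/2));robot.hold(.3);snap("mid")
```

```text
place force [-1.9  0.8  3.2] t 23.6083
3.141592653589793 23.6083
```

View pics/mid.png

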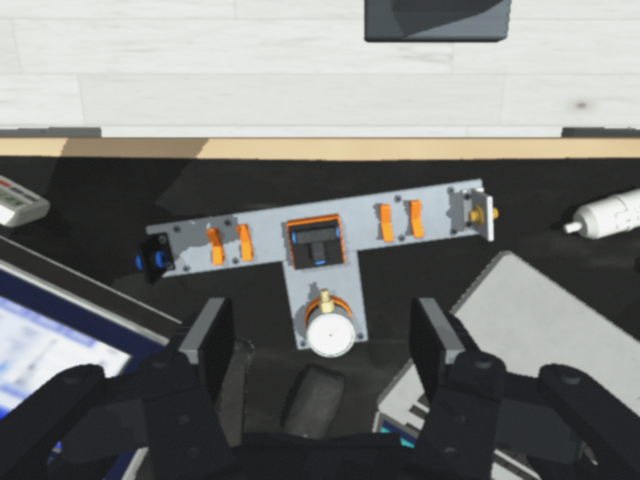

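The tee lies flat on the pedestal with its branch towards the pad. The gauge dial is at (331,335) and its stem tip at (325,291). I'll check both numerically.

```bash
cat > chk.py <<'E'
from meas import *
import sys
def chk(n):
    p,d,m=load(n);G=p.max(2).astype(int);hsv=cv2.cvtColor(p,cv2.COLOR_RGB2HSV)
    b=lambda w:np.round([(w[:2]-O)@ex,(w[:2]-O)@ey],1)
    c=comp(u8((hsv[...,1]<50)&(G>110)),(300,308,360,362));(x,r)=cv2.minEnclosingCircle(ray(m,c,50)[:,:2].astype(np.float32))
    print("dial",b(np.array(x)),r,"stem tip",b(ray(m,(325,291),38)[0]))
    blue=u8((hsv[...,0]>98)&(hsv[...,0]<125)&(hsv[...,1]>140)&(G>60))
    for q in((286,226,302,250),(334,222,350,246),(305,255,335,275)):
        try:print("tee",b(blob(m,blue,q,38)))
        except Exception as e:print(e)
chk(sys.argv[1])
E
python3 chk.py mid
python3 - <<'E'
import cv2
p=cv2.imread("pics/mid.png");cv2.imwrite("pics/midc.png",cv2.resize(p[205:365,270:380],None,fx=3.7,fy=3.7,interpolation=cv2.INTER_CUBIC))
E
```

```text
dial [98.   1.4] 38.960933685302734 stem tip [60.1  2.6]
tee [ -3.1 -20.9]
tee [-4.4 23.6]
tee [27.5  1.9]
```

View pics/midc.png

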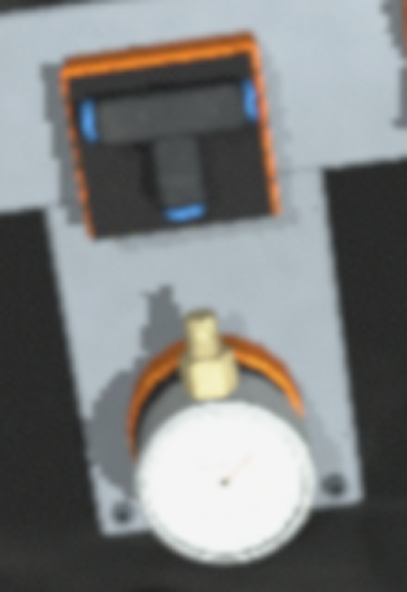

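Run:
```python
from h import *
p,d,m=load("mid")
b=lambda uv,z:[(ray(m,uv,z)[0][:2]-O)@ex,(ray(m,uv,z)[0][:2]-O)@ey]
c=np.array(b((330.8,335.5),50));s=np.array(b((324.3,290.4),38));h=np.array(b((326.6,308),38))
print(c,s,h,np.linalg.norm(c-s),np.arctan2(*(c-s)[::-1]))
```

```text
[106.04601954   2.10598963] [59.35466231  1.99799831] [79.71579307  1.54042972] 46.691482121094815 0.002312871981035939
```

Gauge origin is about (95,2) and tee about (7.7,1.4) in the board frame, both within limits with near-zero yaw. Now the capsule.

```bash
python3 - <<'E'
from h import *
p=np.array([446.6,172]);ax=1.904;q=B(0,92)
k=choose(p,ax+np.pi/2,q,TH+np.pi)
pick(p,ax+np.pi/2+k,26,.9)
robot.hold(.1);snap("cap_held")
E
python3 - <<'E'
import cv2
p=cv2.imread("pics/cap_held.png");cv2.imwrite("pics/capc.png",p)
E
```

```text
down force [-0.6  0.5  0.1] width 46.7 after 46.7 gripF 61.5 t 29.4333
```

View pics/capc.png

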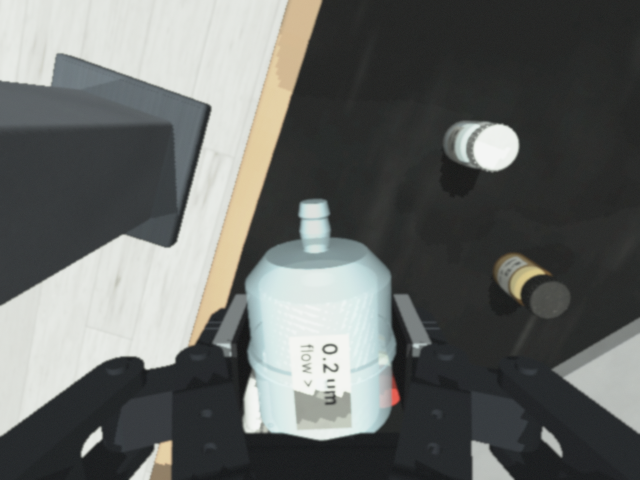

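The capsule is held straight along its axis (tail tip at (314,202), rib at about row 362). I'll compute its offset along the axis, then place it.

```bash
cat >> h.py <<'E'
def toolxy(name,uv,dz):
    """picture point in tool x,y; dz = height over the TCP; returns x (along camera side), y"""
    p,d,m=load(name);t=np.array(robot.get_tool_pos());q=robot.get_eef_rot();M=R.from_quat([*q[1:],q[0]]).as_matrix()
    return (M.T@(ray(m,uv,t[2]+dz)[0]-t))[:2].round(1)
E
python3 - <<'E'
from h import *
print("tip",toolxy("cap_held",(314,201),-3),"rib",toolxy("cap_held",(393,360),-3),robot.get_tool_pos())
q=robot.get_eef_rot();print(R.from_quat([*q[1:],q[0]]).as_matrix()[:,0], "ey",ey)
E
```

```text
tip [48.7 -2.6] rib [-4.5 23.2] [445.16025362 171.62933044 158.15115697]
[-3.26997018e-01  9.45025300e-01  3.64461619e-04] ey [-0.14449243  0.98950591]
```

Run:
```python
from h import *
k=choose(np.array([446.6,172]),1.904+np.pi/2,B(0,92),TH+np.pi)
place(B(0,91.5),TH+np.pi+k,46.5,.72)
p=np.array([454,24.]);ax=1.882
k=choose(p,ax+np.pi/2,B(0,-92),TH+np.pi)
pick(p,ax+np.pi/2+k,22,.8)
robot.hold(.1);snap("zero_held");print(k)
```

```text
place force [1.3 0.8 1.9] t 34.225
down force [0.2 0.4 0.3] width 37.2 after 36.9 gripF 60.0 t 37.8417
3.141592653589793
```

View pics/zero_held.png

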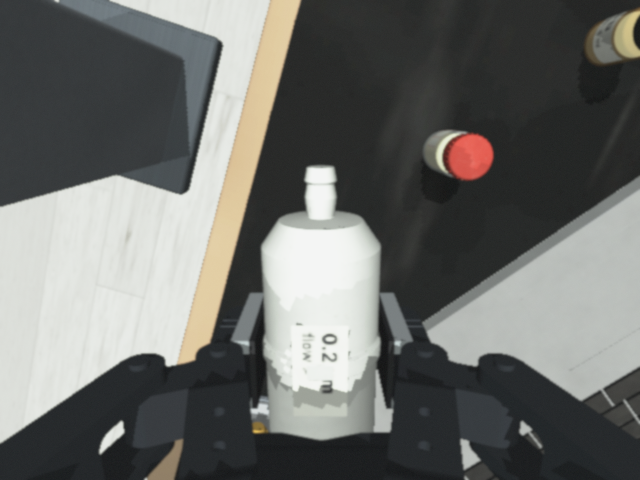

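The zero filter is held straight, tail tip at (320,168). Placing it with the measured axial offset, then looking again.

Run:
```python
from h import *
x=toolxy("zero_held",(320,168),-3)[0];off=np.clip((x-57)/2,-4,4);print(x,off)
place(B(0,-92-off),TH,22+18+1,.62) if False else place(B(0,-92-off),TH+2*np.pi,22+18+1.3,.62)
robot.move_to([430,-290,330],down(np.pi/2));robot.hold(.3);snap("fin")
```

```text
58.4 0.6999999999999993
place force [ 1.9 -0.3  1. ] t 42.8167
```

View pics/fin.png

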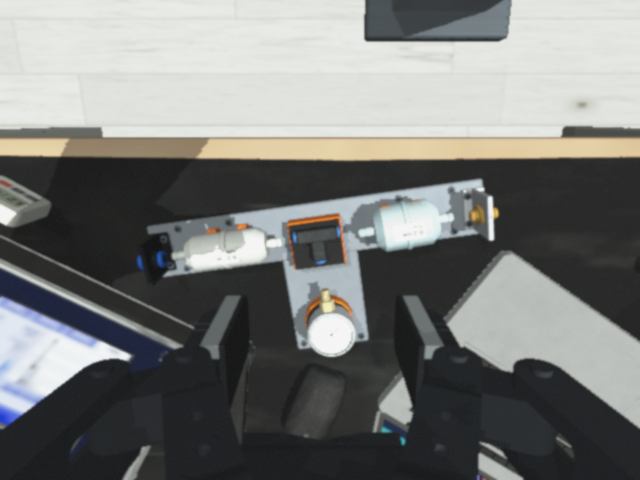

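Both filters lie in their cradles: capsule tails at (361,232) and (451,217), zero filter tails at (281,243) and (172,256). I'll check numbers and the vials.

Run:
```python
from meas import *
np.set_printoptions(precision=1,suppress=True)
p,d,m=load("fin");G=p.max(2).astype(int);hsv=cv2.cvtColor(p,cv2.COLOR_RGB2HSV)
T=m["pose"];K=m["intrinsics"]
def b(w):return np.array([(w[:2]-O)@ex,(w[:2]-O)@ey])
for n,z,A,Bt in(("cap",41,(360,232.5),(453,217)),("zero",36,(282,243),(172,256))):
    a,c=b(ray(m,A,z)[0]),b(ray(m,Bt,z)[0]);print(n,a,c,"mid",(a+c)/2,"len",np.linalg.norm(a-c),"yaw",(c-a)[0]/(c-a)[1])
def xyz(u,v):
    z=np.median(d[v-1:v+2,u-1:u+2]);return (T@np.r_[np.linalg.inv(K)@[u,v,1]*z,1])[:3]
for n,u,v in(("capTail1",368,232),("capTail2",445,218),("cap top1",385,225),("cap top2",428,219),("z1",273,243),("z2",181,255),("ztop1",255,243),("ztop2",205,249),("dial",331,335),("tee",316,236)):
    w=xyz(u,v);print(n,b(w),w[2])
robot.move_to([440,165,330],down(np.pi/2));robot.hold(.2);snap("parts2")
p,d,m=load("parts2");q,_,m0=load("parts1")
for n,(u,v) in(("red",(254,262)),("white",(409,265)),("brown",(341,324))):
    t=q[v-14:v+14,u-14:u+14];r=cv2.matchTemplate(p[v-40:v+40,u-40:u+40],t,cv2.TM_CCOEFF_NORMED);_,s,_,l=cv2.minMaxLoc(r);print(n,s,l[0]-26,l[1]-26)
print(robot.get_t())
```

```text
cap [ 1.4 45.9] [ -1.  139.2] mid [ 0.2 92.6] len 93.42282065349923 yaw -0.025798004660007794
zero [  2.3 -34.3] [  -0.4 -149.1] mid [  0.9 -91.7] len 114.91754832422934 yaw 0.02364209692913169
capTail1 [ 1.4 53.7] 43.37977998566936
capTail2 [ -2.3 130.2] 45.04792226123271
cap top1 [-8.  69.2] 60.297866986343024
cap top2 [ -8.3 109.8] 61.91755331175597
z1 [  0.  -42.8] 39.29171911624394
z2 [  -0.9 -138.7] 38.579464630651444
ztop1 [ -5.9 -58.5] 51.26271866172499
ztop2 [  -7.  -108.7] 51.05314839154835
dial [107.8   1.4] 46.4005519126103
tee [-2.1  1.7] 43.54627172381697
red 0.9994273781776428 0 0
white 0.999921441078186 0 0
brown 0.9993417859077454 0 0
46.325
```

All placements check out: both filters are level and centred, with yaw under 0.03 rad, and the vials have not moved.

```bash
python3 -c "
from bench import robot
print(robot.sign_off())"
```

```text
the job is handed in; nothing more can be done
None
```

I laid out the sampling line and handed the job in at about 46 s. My last pictures put all four parts in place within the limits and the vials unmoved; the hand-in gave no verdict.

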